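# Gauge the bore of a chocolate depositor's dosing valve

## Task

Check the dosing valve's bore for wear with the large plug gauge. First turn the toothed pulley by its rim until its engraved mark faces the fixed pointer, so that the valve stands open, then push the long go end into the bore until its collar meets the mouth, and draw it out. Turn the gauge round and press the short no-go end squarely against the middle of the same mouth for a moment, firmly enough to feel it refuse but without ramming it, then lay the gauge back in its wooden stand, leaving the valve open and the other things where they are.

Things in the scene. Friction and masses are not known exactly. Their poses are not given: they have to be found in the camera images.
- valve: Stainless valve block (64 mm square in plan, 100 mm high) on a grey bracket plate 150 x 110 x 12 mm, fixed to the bench. Origin on the bench under the vertical spindle axis; z up. Its bore is horizontal along the valve's x, 66 mm up, and opens towards -x in a spigot (tube 42 mm across, end flange 51 mm across, end face 74 mm from the spindle axis). The +x end is capped. The pulley lies on top.
- bore_mouth (a point): Centre of the bore's mouth on the spigot's end face, 66 mm above the bench; its x axis runs into the bore, z up. Bore 31.5 mm in diameter, straight and clear for over 70 mm when the valve is open; when it is not, the plug stops the go end about 47 mm in.
- pulley (a joint): Turn of the toothed pulley and valve plug in rad: 0 = engraved mark faces the pointer, valve open; positive = anticlockwise from above. Starts between 0.6 and 1.4 (valve shut or partly shut), so turn it clockwise to 0; limits -0.6 and 1.75. It stays where it is left; moving the rim takes about 3 N.
- pulley_centre (a point): Centre of the flat-lying aluminium pulley, level with its rim's top, 130 mm above the bench; does not turn. 142 mm across the teeth; rim 14 mm wide (radius 56 to 70 mm) and 18 mm high; hub radius 16 mm (a spindle end 8 mm above the rim's top); 3 spokes 12 mm wide at 120 degrees, the first under the mark; open windows 40 mm wide from hub to rim, clear down to 100 mm above the bench.
- pulley_mark (a point): Middle of the rim's top face at the engraved mark, 63 mm from the pulley's centre; turns with the pulley. The mark is a dark line 5 mm wide across the rim that continues along the spoke there.
- pointer_tip (a point): Tip of the fixed steel pointer beside the rim, 72 mm from the pulley's centre, on the valve's -y side, 130 mm above the bench. Its bracket is 24 mm wide, 72 to 93 mm from the pulley's centre and up to 137 mm high.
- gauge: Large double-ended plug gauge, 188 mm long, about 0.5 kg, lying in its stand. Origin in the middle of the handle, on the axis; +x points to the long go end, z up. Handle 100 mm long: aluminium hexagon 24 mm across flats (two upright flats face +y and -y), 84 mm long, with a collar 38 mm across and 8 mm thick at each end. The centre of mass lies within 15 mm of the origin.
- go_tip (a point): Centre of the go end's nose, 120 mm from the gauge's origin along +x. Go end: steel, 29.5 mm in diameter, 70 mm long, 3 mm chamfer at the nose.
- go_shoulder (a point): On the gauge's axis where the go end meets the handle's collar, 50 mm from the origin along +x.
- nogo_tip (a point): Centre of the no-go end's face, 68 mm from the gauge's origin along -x. No-go end: steel, 34 mm in diameter (too thick for the bore), 18 mm long.
- gauge_stand: Wooden stand of the large gauge, fixed. Origin on the bench under its middle; base 132 x 96 x 12 mm, long side along x. Two saddles 8 mm thick, 32 mm either side of the middle, 55 mm wide and 45 mm high, each with a vee that carries the handle's two lower flats. The gauge lies along the stand's x, either way round.
- gauge_stand_seat (a point): Where the gauge's origin lies when it rests in the stand, 46 mm above the bench; the handle can lie up to 6 mm to either side along the stand's x.
- small_gauge: Smaller plug gauge of the same shape (122 mm long, go end 18 mm in diameter) in its own stand: leave it alone. Origin in the middle of its handle, 34 mm above the bench.
- mould: Empty dark brown praline mould, 275 x 135 x 24 mm, loose on the bench: leave it alone. Origin under its centre.
- palette_knife: Palette knife about 240 mm long, loose on the bench: leave it alone.
- beaker: White plastic beaker 90 mm across and 110 mm high, loose on the bench: leave it alone. Origin under its centre.
Things that resemble listed ones, but are neither listed nor needed, are in the scene too. What is shaped like the gauge but blue or red is not meant. Leave any yellow look-alike of the gauge_stand alone.

How it is judged:
On the way, in this order (a step that is already met when the one before it is completed fails the run):
1. the pulley's mark faces the pointer (within 0.07 rad) (value of joint pulley between -0.07 and 0.07 rad and velocity of joint pulley between -0.1 and 0.1 rad/s), for 0.3 s.
2. the go end is fully in the bore: its collar within 4 mm of the mouth, valve still open within 0.1 rad (distance between go_shoulder and bore_mouth below 0.004 m and angle between the x axis of gauge and the x axis of valve, either way round below 0.08 rad and x of go_tip in the frame of valve above -0.01 m and value of joint pulley between -0.1 and 0.1 rad), for 0.2 s.
3. the no-go end is pressed against the middle of the mouth with 2 N or more, square within 0.12 rad and centred within 5 mm, and does not enter (distance between nogo_tip and bore_mouth below 0.005 m and angle between the x axis of gauge and the x axis of valve, either way round below 0.12 rad and contact force between gauge and valve above 2 N), for 0.2 s.
At the end, for the whole second after the job is handed in: The large gauge rests released in its own stand, either way round: its middle within 12 mm of the seat (4 mm in height), in line with the stand within 0.1 rad, at rest; the pulley is within 0.1 rad of its mark (distance between gauge and gauge_stand_seat below 0.012 m and angle between the x axis of gauge and the x axis of gauge_stand, either way round below 0.1 rad and z of gauge in the frame of gauge_stand_seat between -0.004 and 0.004 m and linear speed of gauge below 0.02 m/s and value of joint pulley between -0.1 and 0.1 rad); the robot touches nothing.
It fails at once if gauge rammed against the valve (over 45 N) (contact force between gauge and valve above 45 N).
It fails at once if small gauge moved over 25 mm (distance of small_gauge from where it was at the start of the episode above 0.025 m).
It fails at once if mould moved over 30 mm (distance of mould from where it was at the start of the episode above 0.03 m).
It fails at once if palette knife moved over 30 mm (distance of palette_knife from where it was at the start of the episode above 0.03 m).
It fails at once if beaker moved over 30 mm or tipped (distance of beaker from where it was at the start of the episode above 0.03 m or angle between beaker's own z axis and vertical above 0.4 rad).
It also fails if it takes over 72 s, if anything falls off the work surface, if the arm or the gripper's body presses on something with over 40 N, if the wrist force passes 120 N, or if a joint passes its speed limit or range.

## Robot

A 6-joint arm with a two-finger parallel gripper is mounted at the origin on the work surface. World frame = base frame: x ahead of the robot, y to its left, z up, the work surface at z = 0. Lengths are in m, angles in rad, forces in N, time in s.
With the tool pointing down it reaches from about 0.3 to 0.875 m from the base axis. Payload 6.4 kg.
Tool frame: the origin (TCP) lies midway between the tips of the shut fingers; the grasp point (between the pads) lies 19 mm behind it (env.pinch_z is the distance from the TCP to the grasp point, in m); z points along the fingers, y is the line along which they close (so a half turn about z gives the same grasp; the last joint's range is limited). The gripper opens to 85 mm and grips with 20 to 120 N. Pads are 22 mm wide; open, the fingers measure 114 mm over their backs; the gripper's body (76 mm by 85 mm) begins 54 mm behind the grasp point. The pads swing forward as they close: fully open they stand 13 mm farther back than shut.
Start: joints at [-1.493, 0.181, 1.607, -0, 1.354, -0.206], TCP at [0.161, -0.552, 0.231] pointing down, gripper open.
Joint ranges: [-2.99, 2.99], [-0.89, 2.07], [0.3, 2.58], [-1.14, 4.28], [0, 2.63], [-3.12, 3.12]. Speed limits (rad/s): [2.57, 2.57, 3.01, 3.14, 3.14, 3.14].

## Interface

Orientations are given as a unit quaternion [x, y, z, w].
In Python, from workcell import env gives the robot as it stands. The module is installed in compiled form; this text tells all that it offers.
- The arm moves only by the tool move_arm, never from a script. Its arguments are lists of equal length, an entry for each row: "slide": the shift along the world's x, y, z in m, a list of three; "roll": the turn about the world's z in degrees; "hand": the closure, from -1 (fully open) to 1 (shut), so that 0 is half open. A call has 1 to 8 rows; each row is the pose to reach, as a shift and turn from the pose commanded when the call began; what a row does not reach only later rows make up. A row lasts 1/12 s, in which the tool goes at most 41.7 mm and 7.16 degrees, less where a joint would pass 70% of its speed; a pose out of reach is approached as far as the arm can. A call with a gripper value outside its range is refused whole. The fingers move at their own pace and stop on an object; "force" is the grip in N (left out, the last holds). Time passes only in rows, so rows that repeat a pose let the fingers close. It gives the time, the measured TCP pose, the force, the opening and the grip force at its end, in the units of the state.
- env.get_obs(): the state, without advancing time (a new reading comes with each control period).
- env.camera(name): name is "scene" or "top" or "wrist"; returns the picture (420x560x3 uint8, blue, green, red); there is no depth.
- env.camera_info(name): a dict with "vertical_fov" (degrees; the focal length in pixels is half the picture's height over the tangent of half this angle, whatever the lens; pixels are square), "cx", "cy" (the principal point, pixels), "rvec" (rotation vector, rad) and "tvec" (3), from world to camera coordinates, as OpenCV has them. Camera axes: x right, y down, z forward; pixel columns grow to the right and rows downward; lengths in m; the calibration is good to about 2 mm. A picture is of the moment at which its call begins: read the wrist's pose just before it. camera_info takes no time and is no camera call; for the wrist camera it gives the pose at the moment of the call.
- env.close_job(): hands the job in; it is judged then, once.
The state is a dict: "time_s": time; "q": joint angles; "joint_velocities": joint speeds; "joint_torque": joint torques, N m; "tcp_pos": TCP position; "orientation": TCP orientation; "force": force on the tool from outside, world axes, zero at the start; "ft_torque": the same for the moment, N m; "width": finger opening in m; "grip_force": force on a finger pad.
Only numpy, scipy, OpenCV 4.12 (cv2) and the standard library are available. Lean on these libraries where they do the work, as an engineer would, in place of code of your own. Each camera call takes 0.05 s, during which the arm holds its last target. There are 200 camera calls.

## Working session

There is one attempt and no reset: what is moved stays moved. The work goes in short steps, Python scripts to look and compute and a tool call to move; the robot and the scene stay as the last step left them, time stands still between calls to the robot, and variables do not carry over. Pictures are saved under pics/ and viewed, at most 10 in all, crops included, and the job is handed in when it is done.

Besides the shell and the picture viewer there is one more tool, called after "Call:" as a command line: name --pt "numbers of a row" for each row, then --argument value for the rest. move_arm: Moves the arm, as the interface text tells. Its arguments: {"type":"object","properties":{"slide":{"type":"array"},"roll":{"type":"array"},"hand":{"type":"array"},"force":{"type":"number"}},"required":["slide","roll","hand"]}

```bash
mkdir -p pics; cat > h.py <<'E'
import numpy as np, cv2
from workcell import env
def cam(n):
    i=env.camera_info(n); R=cv2.Rodrigues(np.array(i["rvec"],float))[0]; t=np.array(i["tvec"],float).ravel()
    f=210/np.tan(np.radians(i["vertical_fov"])/2); return R,t,f,i["cx"],i["cy"]
def ray(c,u,v,z):
    R,t,f,cx,cy=c; o=-R.T@t; d=R.T@np.array([(u-cx)/f,(v-cy)/f,1]); return o+d*(z-o[2])/d[2]
def proj(c,p):
    R,t,f,cx,cy=c; q=R@np.array(p)+t; return q[:2]/q[2]*f+[cx,cy]
E
python3 - <<'E'
from h import *
for n in("top","scene"):
    im=env.camera(n); cv2.imwrite(f"pics/{n}0.png",im); i=env.camera_info(n); R,t,f,cx,cy=cam(n); print(n,i,-R.T@t)
o=env.get_obs(); print(o["time_s"],o["tcp_pos"],o["orientation"],o["width"],env.pinch_z)
E
```

```text
top {'vertical_fov': 49.79855382836671, 'cx': 276.60942005558604, 'cy': 209.77183299502957, 'rvec': array([ 2.1537456 , -2.11116302,  0.14271376]), 'tvec': array([-0.05436362,  0.54892287,  1.15420571])} [ 0.36751913 -0.06872684  1.22338417]
scene {'vertical_fov': 43.62766735109834, 'cx': 285.53196888769367, 'cy': 203.77399807228088, 'rvec': array([ 0.56949954,  2.48879357, -1.38110327]), 'tvec': array([0.48583692, 0.00768871, 1.86418172])} [1.15473928 1.19334499 0.97661406]
0.1 [ 0.16098798 -0.55148444  0.23046161] [ 9.89946614e-01  1.41439274e-01  3.27452012e-05 -7.95191636e-04] 0.08572226806376779 0.0187
```

View pics/top0.png

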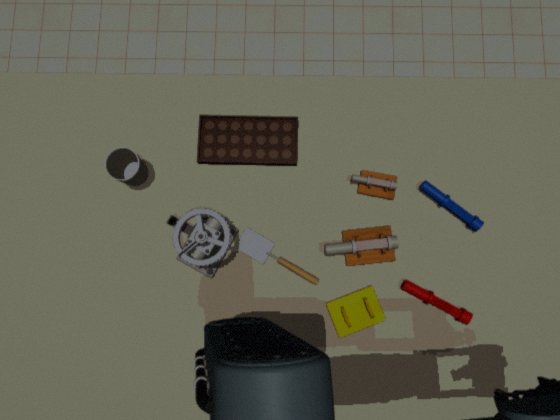

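View pics/scene0.png

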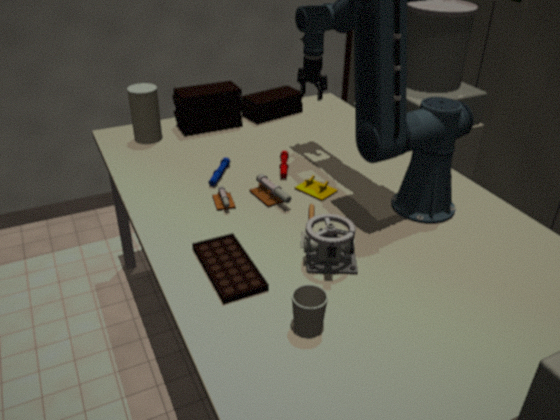

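Top picture: candidates for the gauge: grey gauge in the wooden stand at (362,245), small grey one at (375,182), blue (452,205), red (437,301); the empty yellow stand is at (356,311). The large grey one in the wooden stand fits. The valve with its pulley is at (202,237) and its pointer at (172,220). I'll confirm both in one crop.

```bash
python3 - <<'E'
from h import *
im=cv2.imread("pics/top0.png")
a=cv2.resize(im[190:290,155:255],None,fx=4,fy=4,interpolation=cv2.INTER_CUBIC)
b=cv2.resize(im[195:295,310:410],None,fx=4,fy=4,interpolation=cv2.INTER_CUBIC)
cv2.imwrite("pics/crop1.png",np.clip(np.hstack([a,b])*1.5,0,255).astype(np.uint8))
c=cam("top")
print("pulley",ray(c,202,236,.13),"ptr",ray(c,172,220,.137),"gauge",ray(c,325,248,.046),ray(c,398,242,.046))
E
```

```text
pulley [0.46839    0.13474477 0.13      ] ptr [0.50530564 0.20844217 0.137     ] gauge [ 0.45121678 -0.17119144  0.046     ] [ 0.47055314 -0.35999045  0.046     ]
```

View pics/crop1.png

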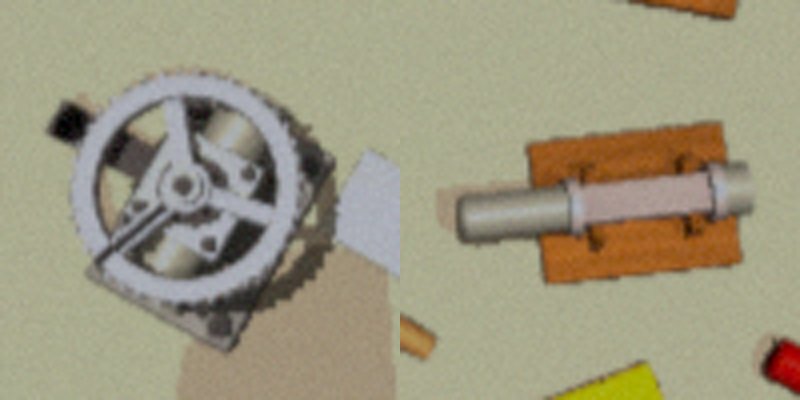

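The crop shows the pulley hub at top-pixel (200.7,236), the dark mark on the lower-left spoke at about (180,255), and the pointer at (172,220). The mark is at about 133° and the pointer at about 61°, so the pulley must turn about -72°. On the right is the large gauge in the brown stand, with its go end to the left (+y). I'll go above the pulley for a closer look.

Call:
move_arm --pt "0.015 0.036 0.005" --pt "0.03 0.072 0.01" --pt "0.045 0.108 0.015" --pt "0.06 0.144 0.02" --pt "0.075 0.18 0.025" --pt "0.09 0.216 0.03" --pt "0.105 0.252 0.035" --pt "0.12 0.288 0.04" --roll '[7,14,21,28,35,42,49,56]' --hand '[-0.3,-0.3,-0.3,-0.3,-0.3,-0.3,-0.3,-0.3]' --force 30

```text
time_s: 0.77
tcp_pos: [0.2811, -0.262, 0.2712]
orientation: [0.806, 0.592, 0.0, -0.0]
force: [0.8, -0.8, 0.9]
width: 0.0555
grip_force: 0.0
```

Call:
move_arm --pt "0.013 0.036 0" --pt "0.026 0.072 0" --pt "0.039 0.108 0" --pt "0.052 0.144 0" --pt "0.065 0.18 0" --pt "0.078 0.216 0" --pt "0.091 0.252 0" --pt "0.1 0.28 0" --roll '[7,14,21,28,31,31,31,31]' --hand '[-0.3,-0.3,-0.3,-0.3,-0.3,-0.3,-0.3,-0.3]'

```text
time_s: 1.43
tcp_pos: [0.3812, 0.0187, 0.2712]
orientation: [0.62, 0.784, 0.0, 0.0]
force: [0.8, -0.5, 0.3]
width: 0.0556
grip_force: 0.0
```

Call:
move_arm --pt "0.02 0.03 0" --pt "0.04 0.06 0" --pt "0.04 0.07 0" --pt "0.04 0.07 0" --roll '[0,0,0,0]' --hand '[-0.3,-0.3,-0.3,-0.3]'

```text
time_s: 1.77
tcp_pos: [0.4207, 0.0882, 0.2706]
orientation: [0.619, 0.785, -0.0, -0.001]
force: [-0.9, -0.2, -0.5]
width: 0.0553
grip_force: 0.0
```

```bash
python3 - <<'E'
from h import *
o=env.get_obs(); c=cam("wrist"); im=env.camera("wrist"); cv2.imwrite("pics/w1.png",np.clip(im*1.4,0,255).astype(np.uint8)); 
import pickle; pickle.dump(c,open("w1.pkl","wb"))
print(o["time_s"],o["tcp_pos"],o["width"],o["q"],-c[0].T@c[1],c[0][2])
print(proj(c,[.468,.135,.13]))
E
```

```text
1.7667 [0.42074288 0.08815411 0.27063264] 0.05526040193447866 [-7.14205823e-02 -1.93697454e-01  1.89930219e+00  4.85744687e-04
  1.43790925e+00 -3.07030394e-01] [0.40449639 0.15322308 0.412288  ] [ 0.06121402 -0.26031865 -0.96358033]
[344.51002448 163.2000472 ]
```

View pics/w1.png

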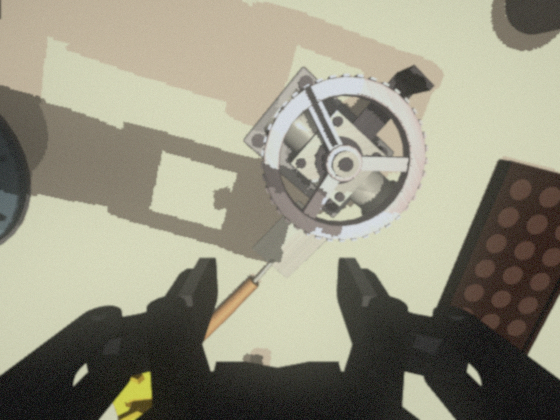

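Wrist view: pulley hub at (345,165), rim spanning x 263–426 and y 73–241, dark mark running from (335,150) to (306,87), pointer bracket at (411,80) with its tip near (395,92), all as in the top view.

```bash
python3 - <<'E'
from h import *
import pickle; c=pickle.load(open("w1.pkl","rb")); 
P=lambda u,v,z=.13: ray(c,u,v,z)[:2]
ext=[P(263,160),P(426,160),P(344,73),P(344,241)]; ctr=np.mean([(ext[0]+ext[1])/2,(ext[2]+ext[3])/2],0)
print(np.array(ext),np.linalg.norm(ext[0]-ext[1]),np.linalg.norm(ext[2]-ext[3]))
hub=P(345,163,.138); print("hub",hub)
im=cv2.imread("pics/w1.png"); h=cv2.cvtColor(im,cv2.COLOR_BGR2HSV)
m=np.zeros(im.shape[:2],np.uint8); cv2.circle(m,(345,158),88,255,-1)
# rim: trace teeth edge by radial max gradient is noisy; use bright/blue-grey mask hull
blue=((im[...,0].astype(int)-im[...,2])>-5)&(im[...,1]>120)&(m>0)
cn=max(cv2.findContours(blue.astype(np.uint8),cv2.RETR_EXTERNAL,cv2.CHAIN_APPROX_NONE)[0],key=cv2.contourArea)
pts=np.array([P(*p[0]) for p in cv2.convexHull(cn)])
A=np.c_[2*pts,np.ones(len(pts))]; s=np.linalg.lstsq(A,(pts**2).sum(1),rcond=None)[0]; print("fit",s[:2],np.sqrt(s[2]+s[0]**2+s[1]**2))
ang=lambda p,q=hub: np.degrees(np.arctan2(*(p-q)[::-1]))
print("mark",ang(P(310,95)),ang(P(307,88)), "dist",np.linalg.norm(P(310,95)-hub)); 
for p in [(411,80),(393,92)]: print("ptr",ang(P(*p,.137)),np.linalg.norm(P(*p,.137)-hub))
dark=(im.max(2)<70)&(cv2.inRange(np.zeros(1),0,0)[0,0]>0)
sub=(im.max(2)<75); sub[:, :380]=0; sub[:,440:]=0; sub[110:]=0; sub[:60]=0
y,x=np.nonzero(sub); print("bracket px",x.mean(),y.mean(),ang(P(x.mean(),y.mean(),.13)))
ct=cam("top"); ht=ray(ct,200.6,236,.138); print("top hub",ht)
ps=ray(ct,171.8,220,.137)[:2]; print("top ptr",ang(ps,ht[:2]),np.linalg.norm(ps-ht[:2]))
E
```

```text
[[0.39959935 0.12133782]
 [0.53477762 0.15385692]
 [0.44705799 0.20350581]
 [0.48784464 0.06712354]] 0.13903472882373893 0.14235052832724035
hub [0.4665486  0.13577027]
fit [0.44252443 0.15508522] 0.04555619871747981
mark 132.4352173960767 132.15562853165565 dist 0.061567915403684774
ptr 66.70585559631296 0.08040303342089251
ptr 71.34218408208027 0.06563862426979715
bracket px 409.7013422818792 82.35234899328859 65.28811195554248
top hub [0.46758544 0.13664541 0.138     ]
top ptr 62.4491199963576 0.08153078422258388
```

Call:
move_arm --pt "-0.015 0.034 -0.03" --pt "-0.015 0.034 -0.065" --pt "-0.015 0.034 -0.1" --pt "-0.015 0.034 -0.13" --pt "-0.015 0.034 -0.15" --pt "-0.015 0.034 -0.16" --pt "-0.015 0.034 -0.16" --roll '[0,0,0,0,0,0,0]' --hand '[0.2,0.2,0.2,0.2,0.2,0.2,0.2]'

```text
time_s: 2.4
tcp_pos: [0.4041, 0.1188, 0.1094]
orientation: [0.621, 0.783, -0.002, -0.002]
force: [-0.5, -0.5, 0.6]
width: 0.0343
grip_force: 0.0
```

Call:
move_arm --pt "0 0 0" --pt "0 0 0" --pt "0 0 0" --pt "0 0 0" --pt "0 0 0" --roll '[0,0,0,0,0]' --hand '[0.7,0.7,0.7,0.7,0.7]' --force 20

```text
time_s: 2.82
tcp_pos: [0.4081, 0.1196, 0.113]
orientation: [0.621, 0.784, 0.001, 0.002]
force: [3.9, -2.4, 3.5]
width: 0.013
grip_force: 6.3
```

```bash
python3 - <<'E'
from h import *
import pickle; c=pickle.load(open("w1.pkl","rb")); t=cam("top")
a=lambda c,p,q,z=.012: (lambda d:(np.degrees(np.arctan2(d[1],d[0])),np.hypot(*d[:2])))(ray(c,*q,z)-ray(c,*p,z))
print(a(c,(246,140),(304,68)),a(t,(177,259.5),(212.5,277.5)),a(t,(212.5,277.5),(237.5,230)))
C=np.array([.467,.1362]); p0=193.4
for k in range(0,71,7):
    w=np.radians(p0-k); d=.063*np.array([np.cos(w),np.sin(w)]); d0=.063*np.array([np.cos(np.radians(p0)),np.sin(np.radians(p0))]); print(k,np.round(d-d0,4))
E
```

```text
(np.float64(63.13651653755639), np.float64(0.10391712800800229)) (np.float64(-115.10298141283383), np.float64(0.10740123023916885)) (np.float64(-25.884515427220396), np.float64(0.14224748179724608))
0 [0. 0.]
7 [-0.0013  0.0076]
14 [-0.0017  0.0153]
21 [-0.0012  0.0229]
28 [0.0003 0.0305]
35 [0.0027 0.0378]
42 [0.006  0.0448]
49 [0.0101 0.0513]
56 [0.0149 0.0572]
63 [0.0205 0.0626]
70 [0.0266 0.0672]
```

Call:
move_arm --pt "-0.0013 0.0076 0.002" --pt "-0.0017 0.0153 0.003" --pt "-0.0012 0.0229 0.003" --pt "0.0003 0.0305 0.003" --pt "0.0027 0.0378 0.003" --roll '[-7,-14,-21,-28,-35]' --hand '[0.7,0.7,0.7,0.7,0.7]'

```text
time_s: 3.23
tcp_pos: [0.4099, 0.1575, 0.115]
orientation: [0.829, 0.559, 0.001, 0.001]
force: [6.0, -4.5, -2.7]
width: 0.013
grip_force: 6.6
```

Call:
move_arm --pt "0.0033 0.007 0" --pt "0.0074 0.0135 0" --pt "0.0122 0.0194 0" --pt "0.0178 0.0248 0" --pt "0.022 0.0282 0" --pt "0.022 0.0282 0" --pt "0.022 0.0282 0" --roll '[-7,-14,-21,-28,-33,-33,-33]' --hand '[0.7,0.7,0.7,0.7,0.7,0.7,0.7]'

```text
time_s: 3.82
tcp_pos: [0.4315, 0.1861, 0.1149]
orientation: [0.953, 0.304, 0.001, 0.0]
force: [3.7, -1.1, 0.5]
width: 0.0127
grip_force: 1.6
```

```bash
python3 - <<'E'
from h import *
import pickle
c=cam("wrist"); im=env.camera("wrist"); pickle.dump(c,open("w2.pkl","wb"))
cv2.imwrite("pics/w2.png",np.clip(im*1.4,0,255).astype(np.uint8))
t=env.camera("top"); cv2.imwrite("pics/top1.png",t)
a=cv2.resize(t[190:290,155:255],None,fx=4,fy=4,interpolation=cv2.INTER_CUBIC)
b=cv2.resize(im,(533,400)); cv2.imwrite("pics/v2.png",np.clip(np.hstack([a,b])*1.5,0,255).astype(np.uint8)[:,:800])
o=env.get_obs(); print(o["tcp_pos"],o["force"])
E
```

```text
[0.43134133 0.18598236 0.1148708 ] [ 3.6185781  -1.6972045   1.52948274]
```

View pics/v2.png

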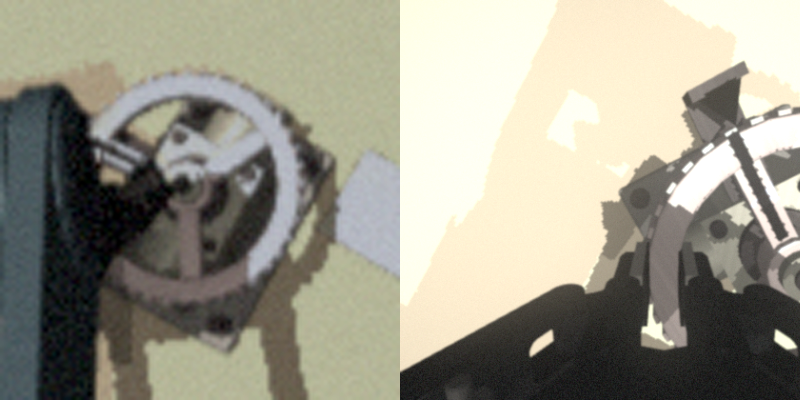

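The pulley turned. In the wrist half, the mark's rim end is at about (738,138) and the pointer bracket at about (718,100). The wrist half is cut off on the right, so I'll enlarge the area round the pointer.

```bash
python3 - <<'E'
from h import *
im=cv2.imread("pics/w2.png")
cv2.imwrite("pics/v3.png",cv2.resize(im[55:205,270:470],None,fx=4,fy=4,interpolation=cv2.INTER_CUBIC))
E
```

```text
(no output)
```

View pics/v3.png

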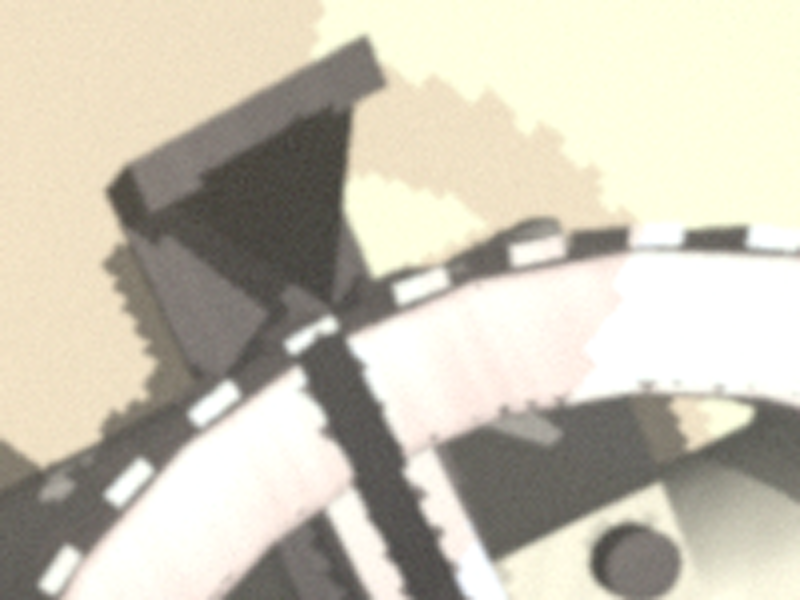

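```bash
python3 - <<'E'
from h import *
import pickle; c=pickle.load(open("w2.pkl","rb")); C=np.array([.467,.1362])
for n,(u,v) in dict(tip=(322,306),mo=(322,352),mi=(383,462),barL=(120,177),barR=(376,60),sp=(440,580)).items():
    p=ray(c,270+u/4,55+v/4,.137 if n[0]=='b' else .13)[:2]; d=p-C; print(n,p.round(4),np.degrees(np.arctan2(d[1],d[0])).round(1),np.hypot(*d).round(4))
a=[ray(c,270+u/4,55+v/4,.13)[:2] for u,v in((383,462),(322,352))]; d=a[1]-a[0]; print(np.degrees(np.arctan2(d[1],d[0])))
o=env.get_obs(); q=o["orientation"]; print(np.degrees(2*np.arctan2(q[1],q[0])))
E
```

```text
tip [0.4998 0.2005] 62.9 0.0722
mo [0.4966 0.1978] 64.4 0.0683
mi [0.4919 0.1865] 63.7 0.0561
barL [0.4974 0.2228] 70.7 0.0917
barR [0.5174 0.2107] 55.9 0.09
sp [0.4861 0.1744] 63.4 0.0427
67.54801252108305
35.41168664667578
```

The pointer tip measures 72.2 mm from the centre at 62.9°, as it must be, and the mark is at about 64°. That is within 0.02 rad. Valve x points to 153° and the mouth is at about (.533,.103). I'll release, rise and go to the gauge.

Call:
move_arm --pt "0 0 0" --pt "0 0 0" --pt "0 0 0" --pt "0 0 0.03" --pt "0 0 0.07" --pt "0 0 0.11" --pt "0 -0.035 0.13" --pt "0.004 -0.075 0.13" --roll '[0,0,0,0,0,0,7,14]' --hand '[0.2,0.2,0.2,0.2,0.2,0.1,-0.3,-0.7]'

```text
time_s: 4.58
tcp_pos: [0.4359, 0.1202, 0.249]
orientation: [0.913, 0.408, 0.004, 0.001]
force: [1.1, -0.3, -0.7]
width: 0.0616
grip_force: 0.0
```

Call:
move_arm --pt "0.004 -0.04 0" --pt "0.008 -0.08 0" --pt "0.012 -0.12 0" --pt "0.016 -0.16 0" --pt "0.02 -0.2 0" --pt "0.022 -0.24 0" --pt "0.024 -0.28 0" --pt "0.024 -0.32 0" --roll '[7,14,21,28,35,42,46,46]' --hand '[-1,-1,-1,-1,-1,-1,-1,-1]'

```text
time_s: 5.25
tcp_pos: [0.457, -0.1723, 0.2436]
orientation: [0.682, 0.732, 0.0, -0.001]
force: [1.5, -0.5, 0.3]
width: 0.0857
grip_force: 0.0
```

Call:
move_arm --pt "0.003 -0.04 -0.01" --pt "0.004 -0.08 -0.03" --pt "0.004 -0.082 -0.04" --pt "0.004 -0.082 -0.04" --pt "0.004 -0.082 -0.04" --roll '[0,0,0,0,0]' --hand '[-1,-1,-1,-1,-1]'

```text
time_s: 5.67
tcp_pos: [0.4607, -0.2524, 0.2028]
orientation: [0.685, 0.729, 0.0, -0.002]
force: [-0.7, 0.2, 0.8]
width: 0.085
grip_force: 0.0
```

```bash
python3 - <<'E'
from h import *
import pickle
o=env.get_obs(); c=cam("wrist"); im=env.camera("wrist"); pickle.dump(c,open("w4.pkl","wb"))
cv2.imwrite("pics/w4.png",np.clip(im*1.3,0,255).astype(np.uint8))
print(o["tcp_pos"],np.degrees(2*np.arctan2(*o["orientation"][1::-1])),o["q"],o["width"])
for d in(-.068,-.05,0,.05,.12): print(d,proj(c,[.4635-.1017*d,-.2915+.995*d,.046]).round(0))
E
```

```text
[ 0.46067013 -0.25236295  0.20279883] 93.60435329477052 [-7.27734581e-01  1.00292260e-01  1.75762382e+00  6.31205175e-04
  1.28762263e+00 -7.90819971e-01] 0.08500587315007319
-0.068 [281. 302.]
-0.05 [280. 286.]
0 [278. 238.]
0.05 [276. 187.]
0.12 [273. 108.]
```

View pics/w4.png

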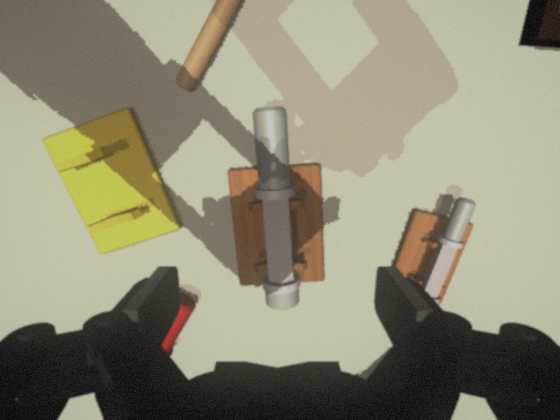

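Wrist view: the large grey gauge lies in the brown stand with its go tip at (270,108), its collars at y≈190 and y≈287, and its no-go end at (282,302). That is within about 2 px of prediction. I'll compute the exact axis and the grasp shift.

```bash
python3 - <<'E'
from h import *
import pickle; c=pickle.load(open("w4.pkl","rb"))
im=cv2.imread("pics/w4.png").astype(int)
g=(abs(im[...,2]-im[...,0])<38)&(im.sum(2)<600)
def mid(y):
    x0=int(270+12*(y-108)/194); a=x0
    while g[y,a]: a-=1
    b=x0
    while g[y,b]: b+=1
    return (a+b)/2,b-a
P=[]
for y in (180,175,170,210,220,230,240,292,297):
    m,w=mid(y); p=ray(c,m,y,.046)[:2]; P.append(p); print(y,m,w,p.round(4))
a=ray(c,270.5,108,.046)[:2]; b=ray(c,282,303,.046)[:2]; d=a-b; print(a,b,np.hypot(*d),np.degrees(np.arctan2(d[1],d[0])), "origin",b+d/np.hypot(*d)*.068)
s1=ray(c,274,188,.046)[:2]; print(s1)
E
```

```text
180 279.0 44 [ 0.4606 -0.2348]
175 278.0 40 [ 0.4594 -0.2303]
170 274.0 34 [ 0.4555 -0.2259]
210 279.5 35 [ 0.4629 -0.2631]
220 280.0 36 [ 0.464  -0.2729]
230 280.5 35 [ 0.4652 -0.2828]
240 280.5 33 [ 0.4658 -0.2929]
292 162.0 554 [ 0.3501 -0.3561]
297 161.5 557 [ 0.3494 -0.3618]
[ 0.44916752 -0.17252325] [ 0.47186481 -0.36070438] 0.18954499864389884 96.87745527998335 origin [ 0.46372207 -0.29319367]
[ 0.45647907 -0.24251922]
```

Call:
move_arm --pt "0.003 -0.03 -0.02" --pt "0.003 -0.04 -0.055" --pt "0.003 -0.04 -0.09" --pt "0.003 -0.04 -0.125" --pt "0.003 -0.04 -0.155" --pt "0.003 -0.04 -0.172" --pt "0.003 -0.04 -0.175" --pt "0.003 -0.04 -0.175" --roll '[3.3,3.3,3.3,3.3,3.3,3.3,3.3,3.3]' --hand '[-0.8,-0.8,-0.8,-0.8,-0.8,-0.8,-0.8,-0.8]'

```text
time_s: 6.38
tcp_pos: [0.4649, -0.2918, 0.029]
orientation: [0.662, 0.749, 0.0, -0.001]
force: [-0.1, -0.8, -0.1]
width: 0.0767
grip_force: 0.0
```

Call:
move_arm --pt "0 0 0" --pt "0 0 0" --pt "0 0 0" --pt "0 0 0" --pt "0 0 0" --pt "0 0 0" --pt "0 0 0" --pt "0 0 0" --roll '[0,0,0,0,0,0,0,0]' --hand '[0.8,0.8,0.8,0.8,0.8,0.8,0.8,0.8]' --force 60

```text
time_s: 7.05
tcp_pos: [0.4642, -0.2942, 0.0306]
orientation: [0.663, 0.749, -0.001, 0.0]
force: [-6.7, 0.7, 10.8]
width: 0.0229
grip_force: 59.3
```

```bash
python3 - <<'E'
from h import *
o=env.get_obs(); print(o["tcp_pos"],np.degrees(2*np.arctan2(*o["orientation"][1::-1])),o["orientation"],o["force"],o["width"],o["grip_force"])
E
```

```text
[ 0.46422009 -0.2941717   0.03064852] 96.98813156598585 [ 6.62697423e-01  7.48886871e-01 -7.60921411e-04  4.51663311e-05] [-6.6883742   0.65561609 10.8314204 ] 0.02287337515413386 59.320637576747686
```

Call:
move_arm --pt "0 0 0.01" --pt "0 0 0.03" --pt "0 0 0.06" --pt "0 0.02 0.09" --pt "0.02 0.05 0.1" --pt "0.04 0.083 0.1" --pt "0.06 0.116 0.1" --pt "0.08 0.149 0.1" --roll '[0,0,0,0,6,12,18,24]' --hand '[0.8,0.8,0.8,0.8,0.8,0.8,0.8,0.8]' --force 80

```text
time_s: 7.72
tcp_pos: [0.5451, -0.1429, 0.1297]
orientation: [0.491, 0.871, 0.0, 0.0]
force: [-0.6, -0.4, -4.8]
width: 0.0224
grip_force: 79.5
```

Call:
move_arm --pt "0.02 0.03 0" --pt "0.04 0.06 0" --pt "0.06 0.09 0" --pt "0.08 0.12 0" --pt "0.1 0.15 0" --pt "0.115 0.17 0" --pt "0.123 0.179 0" --pt "0.123 0.179 0" --roll '[6,12,18,24,29,32,32,32]' --hand '[0.8,0.8,0.8,0.8,0.8,0.8,0.8,0.8]'

```text
time_s: 8.38
tcp_pos: [0.6684, 0.0372, 0.1287]
orientation: [0.233, 0.972, 0.0, -0.0]
force: [0.0, 0.3, -4.6]
width: 0.0225
grip_force: 79.6
```

Call:
move_arm --pt "0 0 -0.03" --pt "0 0 -0.06" --pt "0 0 -0.075" --pt "0 0 -0.08" --pt "0 0 -0.08" --roll '[0,0,0,0,0]' --hand '[0.8,0.8,0.8,0.8,0.8]'

```text
time_s: 8.8
tcp_pos: [0.6658, 0.0338, 0.0471]
orientation: [0.235, 0.972, -0.0, -0.002]
force: [-0.7, -0.2, -4.3]
width: 0.0225
grip_force: 79.5
```

```bash
python3 - <<'E'
from h import *
import pickle
o=env.get_obs(); c=cam("wrist"); im=env.camera("wrist"); pickle.dump(c,open("w5.pkl","wb"))
cv2.imwrite("pics/w5.png",np.clip(im*1.6,0,255).astype(np.uint8)); cv2.imwrite("pics/scene5.png",env.camera("scene")); cv2.imwrite("pics/top5.png",env.camera("top"))
print(o["tcp_pos"],np.degrees(2*np.arctan2(*o["orientation"][1::-1])),o["force"],o["ft_torque"],o["width"],-c[0].T@c[1])
for n,p in dict(mouth=[.5329,.1026,.066],ctr=[.467,.1362,.138]).items(): print(n,proj(c,p))
p=np.array(o["tcp_pos"])+[0,0,.0154]; d=np.array([-.891,.454,0]); print("tip",proj(c,p+.12*d),"sh",proj(c,p+.05*d))
s=cv2.resize(cv2.imread("pics/scene5.png")[170:290,260:420],None,fx=3,fy=3,interpolation=cv2.INTER_CUBIC)
w=cv2.resize(im[:300],None,fx=.57,fy=1.2) if 0 else im[0:360,160:480]
cv2.imwrite("pics/v5.png",np.clip(np.hstack([w,s])*1.6,0,255).astype(np.uint8)) if w.shape[0]==s.shape[0] else print(w.shape,s.shape)
E
```

```text
[0.66578694 0.03379604 0.04710186] 152.85293503122062 [-0.65753592 -0.1874214  -4.27065004] [-0.05341634 -0.04539553  0.03496005] 0.02254229558774144 [0.60534281 0.06388106 0.18896884]
mouth [ 282.38321155 -163.83648372]
ctr [  334.44973317 -6660.09556941]
tip [279.06480143 -40.55563383] sh [279.13320427 171.75173577]
```

View pics/v5.png

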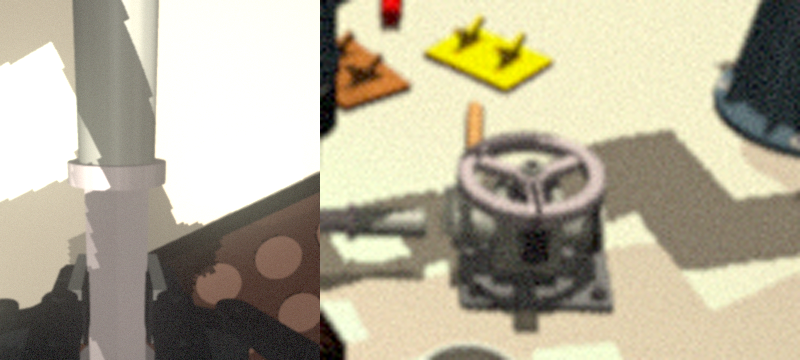

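The gauge is held straight (axis x≈277.5 px, predicted 279). In the scene half, the go nose stands just in front of the spigot, at crop (425,222). I'll check its height and lateral offset against projections.

```bash
python3 - <<'E'
from h import *
o=env.get_obs(); s=cam("scene"); t=cam("top")
p=np.array(o["tcp_pos"])+[0,0,.0154]; d=np.array([-.891,.454,0])
K=lambda q:((proj(s,q)-[260,170])*3+[320,0]).round(0)
for k in (.06,.09,.12,.15,.16): 
    q=p+d*k; print(k,K(q-[0,0,.01475]),K(q),K(q+[0,0,.01475]))
print("mouth",K([.5329,.1026,.066-.0255]),K([.5329,.1026,.066]),K([.5329,.1026,.066+.0255]))
im=cv2.GaussianBlur(cv2.imread("pics/v5.png"),(5,5),0).sum(2)//3
for x in (360,390,410,420): print(x,[int(v) for v in im[190:256:3,x]])
g=cv2.imread("pics/top5.png").sum(2)//3
print("top tip",proj(t,p+.12*d),"mouth",proj(t,[.5329,.1026,.066]), "sh",proj(t,p+.05*d))
E
```

```text
0.06 [359. 231.] [359. 219.] [359. 206.]
0.09 [389. 232.] [389. 219.] [390. 207.]
0.12 [419. 232.] [420. 220.] [420. 208.]
0.15 [450. 233.] [450. 221.] [451. 208.]
0.16 [460. 233.] [461. 221.] [461. 209.]
mouth [452. 242.] [453. 221.] [454. 200.]
360 [237, 236, 233, 232, 213, 167, 114, 89, 81, 80, 77, 73, 66, 65, 82, 137, 200, 234, 241, 239, 239, 236]
390 [232, 223, 196, 155, 129, 116, 88, 88, 132, 173, 167, 143, 118, 84, 79, 125, 190, 231, 240, 237, 238, 235]
410 [223, 179, 133, 125, 126, 118, 124, 162, 200, 202, 176, 145, 117, 95, 71, 74, 101, 118, 128, 143, 166, 170]
420 [225, 181, 132, 122, 122, 130, 150, 171, 194, 194, 169, 142, 119, 90, 68, 71, 94, 116, 120, 129, 127, 124]
top tip [225.84657882 202.71543405] mouth [219.98562452 213.78755563] sh [238.86312238 179.46085645]
```

Call:
move_arm --pt "0.0005 0.001 0.0035" --pt "-0.008 0.0055 0.0035" --pt "-0.017 0.01 0.0035" --pt "-0.0214 0.0119 0.0035" --pt "-0.025 0.0137 0.0035" --pt "-0.0285 0.0155 0.0035" --pt "-0.032 0.0173 0.0035" --pt "-0.0356 0.019 0.0035" --roll '[0,0,0,0,0,0,0,0]' --hand '[0.8,0.8,0.8,0.8,0.8,0.8,0.8,0.8]'

```text
time_s: 9.62
tcp_pos: [0.6433, 0.0484, 0.058]
orientation: [0.234, 0.972, -0.001, 0.014]
force: [34.3, -20.7, -10.5]
width: 0.0218
grip_force: 78.9
```

```bash
cat > st.py <<'E'
from h import *
o=env.get_obs(); a=np.degrees(2*np.arctan2(*o["orientation"][1::-1])); p=np.array(o["tcp_pos"])
m=np.array([.5329,.1026]); d=np.array([-.891,.454]); r=m-p[:2]
print(o["time_s"],p.round(4),a.round(2),"out",(r@d).round(4),"lat",(-(r@[.454,.891])).round(4),"F",np.round(o["force"],1),"Fax",(o["force"][:2]@d).round(1),"T",np.round(o["ft_torque"],2),o["width"])
E
python3 st.py
```

```text
9.6167 [0.6433 0.0484 0.058 ] 152.92 out 0.123 lat 0.0019 F [ 34.3 -20.7 -10.5] Fax -40.0 T [-3.37 -5.66  0.09] 0.02182442974585586
```

Call:
move_arm --pt "0.018 -0.009 0" --pt "0.027 -0.0138 0" --pt "0.034 -0.018 0" --pt "0.034 -0.018 0" --roll '[0,0,0,0]' --hand '[0.8,0.8,0.8,0.8]'

```text
time_s: 9.95
tcp_pos: [0.6674, 0.0346, 0.0531]
orientation: [0.234, 0.972, -0.0, 0.001]
force: [0.1, 0.3, -3.8]
width: 0.0226
grip_force: 79.8
```

```bash
python3 st.py; python3 - <<'E'
from h import *
import pickle
c=cam("wrist"); im=env.camera("wrist"); pickle.dump(c,open("w6.pkl","wb")); cv2.imwrite("pics/w6.png",im)
s=env.camera("scene"); cv2.imwrite("pics/scene6.png",s); t=env.camera("top"); cv2.imwrite("pics/top6.png",t)
a=cv2.resize(s[205:275,270:345],(430,401),interpolation=cv2.INTER_CUBIC)
b=cv2.resize(t[165:260,175:262],(366,401),interpolation=cv2.INTER_CUBIC)
cv2.imwrite("pics/v6.png",np.clip(np.hstack([a,b])*1.6,0,255).astype(np.uint8))
E
```

```text
9.95 [0.6674 0.0346 0.0531] 152.9 out 0.1507 lat 0.0005 F [ 0.1  0.3 -3.8] Fax 0.0 T [-0.06 -0.07  0.  ] 0.022565355547364645
```

View pics/v6.png

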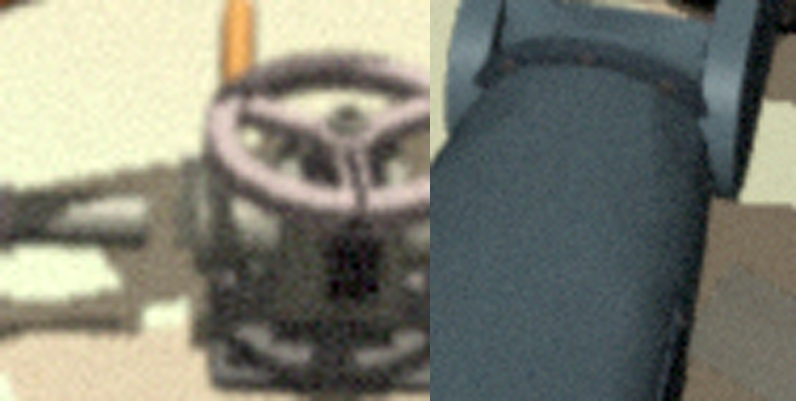

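Left: the go nose ends at crop (148,218). The flange spans x 180–210 and y 160–265, so the gauge looks slightly low or tilted. I'll measure edge profiles.

```bash
python3 - <<'E'
from h import *
import pickle
s=cam("scene"); im=cv2.imread("pics/scene6.png").astype(int).sum(2)//3
print("rows",list(range(228,264)))
for x in (266,271,276,281,286,291,294,297,300,301,302,303,304,305,306,308): print(x,im[228:264,x].tolist())
d=np.array([-.891,.454,0]); M=np.array([.5329,.1026,.066]); n=np.array([.454,.891,0])
for k in(-.009,0): print("flange",k,[proj(s,M+d*(-k)+.0255*v).round(1).tolist() for v in(np.array([0,0,1]),np.array([0,0,-1]),n,-n)],proj(s,M-d*k))
o=env.get_obs(); p=np.array(o["tcp_pos"])+[0,0,.0154]
for k in(.05,.06,.09,.119): print(k,[proj(s,p+d*k+[0,0,e]).round(1).tolist() for e in(.01475,0,-.01475)])
w=cv2.imread("pics/w6.png").astype(int).sum(2)//3; w5=cv2.imread("pics/w5.png").astype(int).sum(2)//3
print("wrist col278 w5/w6"); print((w5[140:215:3,278]/1.6).astype(int).tolist()); print(w[140:215:3,278].tolist())
print(w[60,225:330:3].tolist()); print((w5[60,225:330:3]/1.6).astype(int).tolist())
E
```

```text
rows [228, 229, 230, 231, 232, 233, 234, 235, 236, 237, 238, 239, 240, 241, 242, 243, 244, 245, 246, 247, 248, 249, 250, 251, 252, 253, 254, 255, 256, 257, 258, 259, 260, 261, 262, 263]
266 [151, 148, 146, 146, 148, 148, 145, 150, 148, 144, 118, 88, 66, 63, 58, 53, 41, 46, 69, 120, 142, 150, 150, 137, 119, 105, 99, 92, 81, 80, 82, 80, 76, 69, 62, 58]
271 [147, 147, 146, 147, 144, 147, 147, 144, 132, 99, 74, 56, 60, 58, 54, 61, 51, 50, 37, 52, 76, 111, 137, 148, 152, 147, 149, 139, 118, 91, 78, 82, 72, 66, 55, 72]
276 [144, 145, 148, 148, 144, 145, 147, 147, 139, 114, 72, 47, 50, 52, 42, 50, 47, 33, 45, 75, 122, 146, 147, 149, 148, 148, 150, 146, 139, 111, 81, 79, 73, 67, 77, 104]
281 [146, 144, 144, 146, 151, 147, 147, 140, 109, 81, 68, 47, 53, 68, 81, 85, 77, 63, 46, 63, 109, 143, 146, 150, 149, 150, 149, 148, 134, 110, 86, 73, 66, 56, 75, 110]
286 [148, 145, 146, 149, 145, 153, 138, 112, 86, 67, 58, 70, 106, 124, 112, 95, 73, 58, 48, 61, 104, 138, 146, 148, 148, 149, 148, 131, 109, 82, 81, 74, 61, 55, 68, 92]
291 [146, 147, 147, 144, 149, 134, 115, 86, 74, 76, 73, 99, 123, 130, 115
[... 1926 characters left out ...]
74.5, 238.6], [274.4, 242.7], [274.4, 246.7]]
0.09 [[284.7, 238.8], [284.6, 242.9], [284.5, 247.0]]
0.119 [[294.6, 239.0], [294.5, 243.1], [294.3, 247.2]]
wrist col278 w5/w6
[93, 93, 92, 91, 92, 93, 91, 92, 90, 96, 103, 103, 106, 103, 108, 103, 104, 92, 91, 93, 92, 88, 90, 90, 91]
[98, 95, 94, 94, 93, 97, 94, 94, 92, 100, 108, 105, 105, 107, 107, 106, 107, 98, 93, 93, 93, 92, 90, 93, 92]
[120, 124, 122, 103, 78, 79, 83, 85, 81, 81, 84, 83, 82, 86, 88, 89, 88, 89, 89, 85, 86, 83, 84, 83, 85, 147, 141, 137, 131, 123, 103, 166, 179, 179, 177]
[122, 122, 118, 103, 75, 76, 81, 77, 80, 80, 83, 80, 85, 83, 87, 87, 88, 90, 90, 85, 85, 85, 84, 83, 86, 121, 137, 132, 128, 121, 105, 155, 158, 158, 158]
```

Heights agree with prediction, so I suspect the block was lateral. The contact force pushed the nose towards -n. I'll raise and side-step to see the flange directly with the wrist camera.

Call:
move_arm --pt "0 0 0.03" --pt "-0.006 -0.012 0.07" --pt "-0.014 -0.027 0.1" --pt "-0.022 -0.042 0.13" --pt "-0.03 -0.057 0.16" --pt "-0.032 -0.062 0.19" --pt "-0.032 -0.062 0.2" --pt "-0.032 -0.062 0.2" --roll '[0,0,0,0,0,0,0,0]' --hand '[0.8,0.8,0.8,0.8,0.8,0.8,0.8,0.8]'

```text
time_s: 10.77
tcp_pos: [0.6355, -0.0264, 0.2563]
orientation: [0.234, 0.972, 0.0, 0.003]
force: [1.2, -0.2, -4.4]
width: 0.0222
grip_force: 80.0
```

```bash
python3 st.py; python3 - <<'E'
from h import *
import pickle
env.camera("wrist")
c=cam("wrist"); im=env.camera("wrist"); pickle.dump(c,open("w7.pkl","wb")); im=np.clip(im*1.5,0,255).astype(np.uint8); cv2.imwrite("pics/w7.png",im)
d=np.array([-.891,.454,0]); n=np.array([.454,.891,0]); M=np.array([.5329,.1026,.066])
m=proj(c,M); print("mouth",m,"flange sides",proj(c,M+.0255*n),proj(c,M-.0255*n),"top",proj(c,M+[0,0,.0255]),"hub",proj(c,[.467,.1362,.138]),"tip",proj(c,[.4998,.2005,.13]))
x0=int(np.clip(m[0]-130,0,300)); y0=int(np.clip(m[1]-100,0,225)); print(x0,y0)
cv2.imwrite("pics/v7.png",cv2.resize(im[y0:y0+195,x0:x0+260],None,fx=3,fy=3,interpolation=cv2.INTER_CUBIC))
E
```

```text
10.7667 [ 0.6355 -0.0264  0.2563] 152.94 out 0.15 lat -0.0683 F [ 1.2 -0.2 -4.4] Fax -1.1 T [-0.04 -0.07  0.  ] 0.02220338238027414
mouth [353.80924587  29.65589108] flange sides [382.18740235  29.6572723 ] [325.42669469  29.65450964] top [360.83248503  21.21558585] hub [ 387.40030807 -133.48026334] tip [ 494.45180368 -124.11231651]
223 0
```

Call:
move_arm --pt "-0.02 0.01 0" --pt "-0.04 0.02 0" --pt "-0.04 0.02 0" --pt "-0.04 0.02 0" --pt "-0.04 0.02 0" --roll '[0,0,0,0,0]' --hand '[0.8,0.8,0.8,0.8,0.8]'

```text
time_s: 11.28
tcp_pos: [0.5934, -0.0057, 0.2503]
orientation: [0.233, 0.972, -0.0, -0.002]
force: [0.4, 0.3, -5.7]
width: 0.0224
grip_force: 79.9
```

```bash
python3 st.py; python3 - <<'E'
from h import *
import pickle
c=cam("wrist"); im=env.camera("wrist"); pickle.dump(c,open("w8.pkl","wb")); im=np.clip(im*1.5,0,255).astype(np.uint8); cv2.imwrite("pics/w8.png",im)
d=np.array([-.891,.454,0]); n=np.array([.454,.891,0]); M=np.array([.5329,.1026,.066])
m=proj(c,M); print("mouth",m,"flange sides",proj(c,M+.0255*n),proj(c,M-.0255*n),"top",proj(c,M+[0,0,.0255]))
x0=int(np.clip(m[0]-100,0,360)); y0=0; print(x0,y0)
cv2.imwrite("pics/v8.png",cv2.resize(im[y0:y0+150,x0:x0+200],None,fx=4,fy=4,interpolation=cv2.INTER_CUBIC))
E
```

```text
11.2833 [ 0.5934 -0.0057  0.2503] 152.99 out 0.1031 lat -0.069 F [ 0.4  0.3 -5.7] Fax -0.2 T [-0.04 -0.04 -0.03] 0.02239801954045455
mouth [352.41821302  84.75709361] flange sides [379.86184872  84.76527673] [324.97769464  84.74891142] top [359.02092471  81.28985523]
252 0
```

View pics/v8.png

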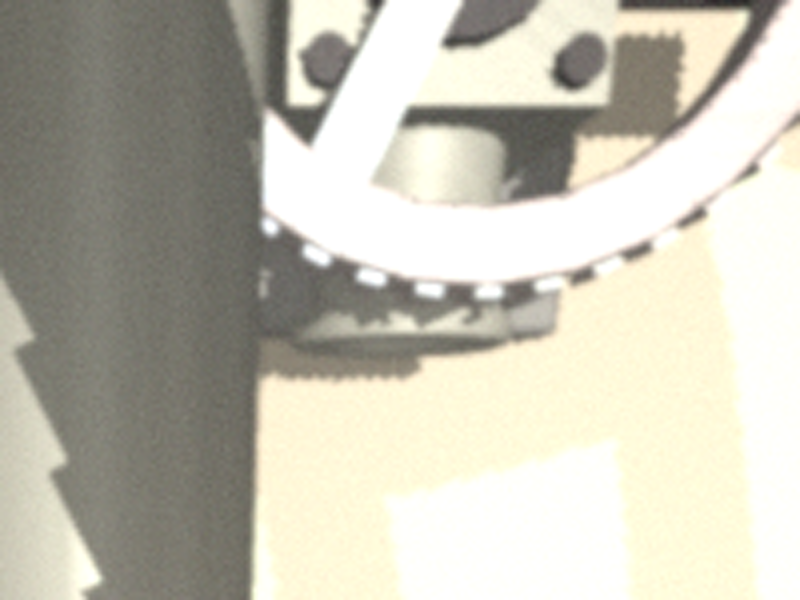

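Wrist crop: the flange spans crop x 297–510, so its centre is at 352.9 px against 352.4 predicted. The block's edge is exactly level in the image, so lateral position and yaw (153°) are right. The settled TCP was 2.5 mm too high (.0531 against .0506), which fits the nose being pushed down. I'll go back to the pre-insert pose with a lower z.

Call:
move_arm --pt "0.03 -0.01 0" --pt "0.05 0.01 0" --pt "0.073 0.04 -0.02" --pt "0.073 0.04 -0.06" --pt "0.073 0.04 -0.1" --pt "0.073 0.04 -0.14" --pt "0.073 0.04 -0.17" --pt "0.073 0.04 -0.19" --roll '[0,0,0,0,0,0,0,0]' --hand '[0.8,0.8,0.8,0.8,0.8,0.8,0.8,0.8]'

```text
time_s: 12.0
tcp_pos: [0.6644, 0.0339, 0.0565]
orientation: [0.234, 0.972, -0.0, -0.004]
force: [-0.7, 0.8, -5.5]
width: 0.0225
grip_force: 80.1
```

Call:
move_arm --pt "0 0 -0.008" --pt "0 0 -0.01" --pt "0 0 -0.01" --pt "0 0 -0.01" --pt "0 0 -0.01" --pt "0 0 -0.01" --roll '[0,0,0,0,0,0]' --hand '[0.8,0.8,0.8,0.8,0.8,0.8]'

```text
time_s: 12.5
tcp_pos: [0.6685, 0.0334, 0.0547]
orientation: [0.234, 0.972, 0.0, 0.002]
force: [-0.5, -0.1, -4.0]
width: 0.0226
grip_force: 80.2
```

```bash
python3 st.py; python3 - <<'E'
from h import *
im=env.camera("scene"); cv2.imwrite("pics/scene9.png",im); im=im.astype(int).sum(2)//3
for x in (276,281,286,291,294): print(x,im[234:254,x].tolist())
E
python3 st.py
```

```text
12.5 [0.6685 0.0334 0.0547] 152.94 out 0.1522 lat -0.0001 F [-0.5 -0.1 -4. ] Fax 0.4 T [-0.03  0.03 -0.02] 0.022644009711812924
276 [148, 147, 139, 104, 69, 52, 50, 50, 50, 45, 40, 43, 60, 102, 133, 147, 147, 145, 151, 144]
281 [149, 138, 113, 77, 44, 46, 65, 85, 93, 80, 63, 47, 53, 93, 128, 150, 149, 148, 147, 151]
286 [142, 113, 83, 63, 67, 101, 124, 115, 99, 81, 64, 49, 45, 83, 116, 133, 143, 148, 149, 149]
291 [109, 83, 78, 74, 91, 112, 127, 117, 103, 83, 70, 51, 45, 48, 66, 81, 75, 77, 79, 83]
294 [86, 76, 73, 78, 84, 87, 100, 95, 87, 76, 64, 58, 50, 59, 78, 78, 78, 78, 81, 78]
12.55 [0.6682 0.0334 0.0543] 152.95 out 0.1519 lat -0.0002 F [ 0.2 -0.6 -5. ] Fax -0.5 T [-0.09 -0.06  0.03] 0.02251218638949265
```

Call:
move_arm --pt "0 0 -0.004" --pt "0 0 -0.004" --pt "0 0 -0.004" --pt "0 0 -0.004" --pt "0 0 -0.004" --pt "0 0 -0.004" --pt "0 0 -0.004" --pt "0 0 -0.004" --roll '[0,0,0,0,0,0,0,0]' --hand '[0.8,0.8,0.8,0.8,0.8,0.8,0.8,0.8]'

```text
time_s: 13.22
tcp_pos: [0.6671, 0.0336, 0.0485]
orientation: [0.234, 0.972, 0.0, 0.0]
force: [0.1, -0.3, -3.8]
width: 0.0224
grip_force: 80.2
```

```bash
python3 st.py
```

```text
13.2167 [0.6671 0.0336 0.0485] 152.94 out 0.1509 lat -0.0006 F [ 0.1 -0.3 -3.8] Fax -0.2 T [-0.03 -0.03  0.  ] 0.022390181307254155
```

Call:
move_arm --pt "-0.0068 0.0041 0.002" --pt "-0.014 0.0078 0.002" --pt "-0.0175 0.0096 0.002" --pt "-0.0193 0.0105 0.002" --pt "-0.021 0.0114 0.002" --pt "-0.021 0.0114 0.002" --pt "-0.021 0.0114 0.002" --pt "-0.021 0.0114 0.002" --roll '[0,0,0,0,0,0,0,0]' --hand '[0.8,0.8,0.8,0.8,0.8,0.8,0.8,0.8]'

```text
time_s: 13.88
tcp_pos: [0.6463, 0.0448, 0.0506]
orientation: [0.234, 0.972, -0.0, 0.0]
force: [-0.5, -0.6, -4.8]
width: 0.0222
grip_force: 80.2
```

```bash
python3 st.py
```

```text
13.8833 [0.6463 0.0448 0.0506] 152.94 out 0.1273 lat 0.0 F [-0.5 -0.6 -4.8] Fax 0.1 T [ 0.   -0.02  0.02] 0.02217850112754815
```

Aligned: lateral 0, z .0506, no contact. I'll creep in.

Call:
move_arm --pt "-0.0018 0.0009 0" --pt "-0.0036 0.0018 0" --pt "-0.0053 0.0027 0" --pt "-0.0071 0.0036 0" --pt "-0.0089 0.0045 0" --pt "-0.0089 0.0045 0" --roll '[0,0,0,0,0,0]' --hand '[0.8,0.8,0.8,0.8,0.8,0.8]'

```text
time_s: 14.38
tcp_pos: [0.6366, 0.0498, 0.0504]
orientation: [0.234, 0.972, -0.0, -0.0]
force: [-0.4, 1.2, -4.9]
width: 0.0228
grip_force: 80.2
```

```bash
python3 st.py
```

```text
14.3833 [0.6366 0.0498 0.0504] 152.96 out 0.1164 lat 0.0 F [-0.4  1.2 -4.9] Fax 0.9 T [-0.03 -0.06 -0.04] 0.02275045057289202
```

Call:
move_arm --pt "-0.0036 0.0018 0" --pt "-0.0071 0.0036 0" --pt "-0.0107 0.0054 0" --pt "-0.0143 0.0073 0" --pt "-0.0178 0.0091 0" --pt "-0.0214 0.0109 0" --roll '[0,0,0,0,0,0]' --hand '[0.8,0.8,0.8,0.8,0.8,0.8]'

```text
time_s: 14.88
tcp_pos: [0.6153, 0.0606, 0.0505]
orientation: [0.234, 0.972, -0.0, 0.0]
force: [0.0, 0.2, -5.7]
width: 0.0225
grip_force: 80.2
```

```bash
python3 st.py
```

```text
14.8833 [0.6153 0.0606 0.0505] 152.95 out 0.0925 lat 0.0 F [ 0.   0.2 -5.7] Fax 0.1 T [-0.04 -0.08 -0.01] 0.02245110211420935
```

Call:
move_arm --pt "-0.0036 0.0018 0" --pt "-0.0071 0.0036 0" --pt "-0.0107 0.0054 0" --pt "-0.0143 0.0073 0" --pt "-0.0178 0.0091 0" --pt "-0.0214 0.0109 0" --pt "-0.025 0.0127 0" --roll '[0,0,0,0,0,0,0]' --hand '[0.8,0.8,0.8,0.8,0.8,0.8,0.8]'

```text
time_s: 15.47
tcp_pos: [0.5904, 0.0733, 0.0505]
orientation: [0.234, 0.972, -0.0, 0.0]
force: [0.1, 0.9, -4.8]
width: 0.0224
grip_force: 80.2
```

```bash
python3 st.py
```

```text
15.4667 [0.5904 0.0733 0.0505] 152.95 out 0.0645 lat -0.0 F [ 0.1  0.9 -4.8] Fax 0.3 T [-0.1   0.01  0.05] 0.022448605250838995
```

Call:
move_arm --pt "-0.0036 0.0018 0" --pt "-0.0062 0.0032 0" --pt "-0.008 0.0041 0" --pt "-0.0094 0.0048 0" --pt "-0.0103 0.0052 0" --pt "-0.0103 0.0052 0" --roll '[0,0,0,0,0,0]' --hand '[0.8,0.8,0.8,0.8,0.8,0.8]'

```text
time_s: 15.97
tcp_pos: [0.5827, 0.0772, 0.0511]
orientation: [0.234, 0.972, -0.0, 0.003]
force: [6.9, -3.8, -9.1]
width: 0.0228
grip_force: 79.6
```

```bash
python3 st.py
```

```text
15.9667 [0.5827 0.0772 0.0511] 152.93 out 0.0559 lat -0.0 F [ 6.9 -3.8 -9.1] Fax -7.9 T [-0.71 -1.2  -0.03] 0.022787744132849622
```

```bash
python3 - <<'E'
from h import *
c=cam("wrist"); im=env.camera("wrist"); cv2.imwrite("pics/w10.png",im); o=env.get_obs(); p=np.array(o["tcp_pos"])+[0,0,.0154]; d=np.array([-.891,.454,0])
for k in(.042,.046,.05,.054,.058): print(k,proj(c,p+d*k+[0,0,.019]).round(1))
print(im.astype(int).sum(2)[120:210:2,278]//3)
E
python3 st.py
```

```text
0.042 [279.9 204.5]
0.046 [279.9 192.9]
0.05 [280.  180.9]
0.054 [280.  168.8]
0.058 [280.  156.4]
[92 89 91 90 94 93 91 93 92 89 91 92 92 91 93 92 90 89 91 86 88 90 87 87
 87 86 76 86 95 92 93 95 91 94 93 87 80 77 78 81 83 77 80 80 79]
16.0167 [0.5827 0.0772 0.0511] 152.92 out 0.0559 lat -0.0 F [ 5.9 -3.7 -9. ] Fax -7.0 T [-0.66 -1.15 -0.11] 0.0223082677440094
```

Call:
move_arm --pt "-0.0013 0.0007 0" --pt "-0.0027 0.0014 0" --pt "-0.0027 0.0014 0" --pt "-0.0027 0.0014 0" --roll '[0,0,0,0]' --hand '[0.8,0.8,0.8,0.8]'

```text
time_s: 16.35
tcp_pos: [0.5828, 0.0772, 0.0517]
orientation: [0.234, 0.972, -0.0, 0.006]
force: [15.2, -8.9, -14.9]
width: 0.0224
grip_force: 79.4
```

```bash
python3 st.py
```

```text
16.35 [0.5828 0.0772 0.0517] 152.89 out 0.056 lat -0.0 F [ 15.2  -8.9 -14.9] Fax -17.6 T [-1.34 -2.49 -0.09] 0.0223917780446495
```

The stop is solid at gauge height (same lever arm as the nose contact), so the collar is on the mouth. I'll draw it out.

Call:
move_arm --pt "0.0045 -0.0023 0" --pt "0.012 -0.0061 0" --pt "0.021 -0.0107 0" --pt "0.032 -0.0163 0" --pt "0.045 -0.0229 0" --pt "0.06 -0.0306 0" --pt "0.075 -0.0382 0" --pt "0.09 -0.0459 0" --roll '[0,0,0,0,0,0,0,0]' --hand '[0.8,0.8,0.8,0.8,0.8,0.8,0.8,0.8]'

```text
time_s: 17.02
tcp_pos: [0.6687, 0.0333, 0.0502]
orientation: [0.234, 0.972, 0.0, -0.0]
force: [-0.2, 0.1, -4.3]
width: 0.0225
grip_force: 80.9
```

```bash
python3 st.py
```

```text
17.0167 [0.6687 0.0333 0.0502] 152.95 out 0.1524 lat -0.0001 F [-0.2  0.1 -4.3] Fax 0.2 T [ 0.02 -0.06 -0.03] 0.022485219435866895
```

Call:
move_arm --pt "0 0 0.03" --pt "0 0 0.07" --pt "0 0 0.1" --pt "0 0 0.1" --pt "0 0 0.1" --pt "0 0 0.1" --pt "0 0 0.1" --pt "0 0 0.1" --roll '[0,-5,-12,-19,-26,-33,-40,-47]' --hand '[0.8,0.8,0.8,0.8,0.8,0.8,0.8,0.8]'

```text
time_s: 17.68
tcp_pos: [0.6679, 0.0337, 0.1502]
orientation: [0.605, 0.797, -0.0, -0.0]
force: [-0.3, 0.4, -4.3]
width: 0.0225
grip_force: 80.9
```

Call:
move_arm --pt "0 0 0" --pt "0 0 0" --pt "0 0 0" --pt "0 0 0" --pt "0 0 0" --pt "0 0 0" --pt "0 0 0" --pt "0 0 0" --roll '[-7,-14,-21,-28,-35,-42,-49,-56]' --hand '[0.8,0.8,0.8,0.8,0.8,0.8,0.8,0.8]'

```text
time_s: 18.35
tcp_pos: [0.6678, 0.0336, 0.1501]
orientation: [0.908, 0.419, -0.0, -0.0]
force: [0.6, -0.8, -5.6]
width: 0.0225
grip_force: 80.9
```

Call:
move_arm --pt "0 0 0" --pt "0 0 0" --pt "0 0 0" --pt "0 0 0" --pt "0 0 0" --pt "0 0 0" --pt "0 0 0" --pt "0 0 0" --roll '[-7,-14,-21,-28,-35,-42,-49,-56]' --hand '[0.8,0.8,0.8,0.8,0.8,0.8,0.8,0.8]'

```text
time_s: 19.02
tcp_pos: [0.6678, 0.0337, 0.1501]
orientation: [0.998, -0.056, -0.001, -0.0]
force: [-1.5, 0.5, -4.3]
width: 0.0225
grip_force: 80.9
```

Call:
move_arm --pt "0 0 -0.02" --pt "0 0 -0.05" --pt "0 0 -0.08" --pt "0 0 -0.095" --pt "0 0 -0.1" --pt "0 0 -0.1" --pt "0 0 -0.1" --pt "0 0 -0.1" --roll '[-7,-14,-21,-21,-21,-21,-21,-21]' --hand '[0.8,0.8,0.8,0.8,0.8,0.8,0.8,0.8]'

```text
time_s: 19.68
tcp_pos: [0.6696, 0.0336, 0.0529]
orientation: [0.972, -0.233, 0.002, -0.0]
force: [1.4, -1.4, -4.7]
width: 0.0225
grip_force: 80.7
```

```bash
python3 st.py;python3 - <<'E'
from h import *
c=cam("wrist"); im=env.camera("wrist"); cv2.imwrite("pics/w11.png",im); o=env.get_obs(); p=np.array(o["tcp_pos"])+[0,0,.0154]; d=np.array([.891,-.454,0])
for k in(.046,.05,.054,.058): print(k,proj(c,p+d*k+[0,0,.019]).round(1))
print(im.astype(int).sum(2)[120:210:2,278]//3)
E
```

```text
19.6833 [0.6696 0.0336 0.0529] -26.96 out 0.1531 lat 0.0006 F [ 1.4 -1.4 -4.7] Fax -1.9 T [0.02 0.04 0.05] 0.022533596983631037
0.046 [273.7 190.9]
0.05 [273.7 179. ]
0.054 [273.6 166.8]
0.058 [273.6 154.3]
[233 230 215 179 183 230 233 233 231 215 179 189 231 233 232 223 196 174
 223 232 232 230 176 160 219 229 233 234 234 233 231 221 232 234 233 229
 220 219 219 220 219 219 214 163 142]
```

Call:
move_arm --pt "-0.015 0.0075 0" --pt "-0.03 0.015 0" --pt "-0.045 0.023 0" --pt "-0.055 0.028 0" --pt "-0.06 0.0306 0" --pt "-0.062 0.0316 0" --pt "-0.062 0.0316 0" --pt "-0.062 0.0316 0" --roll '[0,0,0,0,0,0,0,0]' --hand '[0.8,0.8,0.8,0.8,0.8,0.8,0.8,0.8]'

```text
time_s: 20.4
tcp_pos: [0.607, 0.065, 0.0514]
orientation: [0.972, -0.234, 0.001, -0.0]
force: [0.6, -0.3, -5.1]
width: 0.0229
grip_force: 80.8
```

```bash
python3 st.py
```

```text
20.4 [0.607  0.065  0.0514] -27.05 out 0.083 lat 0.0002 F [ 0.6 -0.3 -5.1] Fax -0.6 T [-0.02  0.04 -0.04] 0.022862533377601923
```

Call:
move_arm --pt "-0.0027 0.0014 0" --pt "-0.0054 0.0027 0" --pt "-0.008 0.0041 0" --pt "-0.0107 0.0054 0" --pt "-0.0125 0.0064 0" --pt "-0.0143 0.0073 0" --pt "-0.0143 0.0073 0" --pt "-0.0143 0.0073 0" --roll '[0,0,0,0,0,0,0,0]' --hand '[0.8,0.8,0.8,0.8,0.8,0.8,0.8,0.8]'

```text
time_s: 21.07
tcp_pos: [0.5914, 0.0727, 0.0506]
orientation: [0.972, -0.234, 0.0, -0.0]
force: [-0.4, -0.2, -4.7]
width: 0.0222
grip_force: 80.8
```

```bash
python3 st.py
```

```text
21.0667 [0.5914 0.0727 0.0506] -27.05 out 0.0657 lat -0.0 F [-0.4 -0.2 -4.7] Fax 0.3 T [ 0.   -0.01 -0.07] 0.022178446343774
```

Call:
move_arm --pt "-0.0013 0.0007 0" --pt "-0.0027 0.0014 0" --pt "-0.004 0.002 0" --pt "-0.0053 0.0027 0" --pt "-0.0053 0.0027 0" --roll '[0,0,0,0,0]' --hand '[0.8,0.8,0.8,0.8,0.8]'

```text
time_s: 21.48
tcp_pos: [0.5912, 0.0729, 0.0521]
orientation: [0.972, -0.234, 0.006, 0.0]
force: [14.0, -7.9, -11.9]
width: 0.0225
grip_force: 79.8
```

```bash
python3 st.py
```

```text
21.4833 [0.5912 0.0729 0.0521] -27.08 out 0.0654 lat 0.0 F [ 14.   -7.9 -11.9] Fax -16.1 T [-1.37 -2.39  0.05] 0.022547267039662408
```

Pressing steadily with 16 N and it is refused. I'll hold briefly, then retreat.

Call:
move_arm --pt "0 0 -0.0005" --pt "0 0 -0.0005" --pt "0 0 -0.0005" --pt "0 0 -0.0005" --roll '[0,0,0,0]' --hand '[0.8,0.8,0.8,0.8]'

```text
time_s: 21.82
tcp_pos: [0.5912, 0.073, 0.0518]
orientation: [0.972, -0.234, 0.006, 0.0]
force: [13.9, -7.9, -10.5]
width: 0.0225
grip_force: 80.1
```

Call:
move_arm --pt "0.009 -0.0046 0" --pt "0.03 -0.0153 0" --pt "0.055 -0.028 0.01" --pt "0.07 -0.036 0.04" --pt "0.08 -0.05 0.075" --pt "0.07 -0.085 0.1" --pt "0.055 -0.122 0.1" --pt "0.04 -0.16 0.1" --roll '[0,0,0,0,0,0,-7,-14]' --hand '[0.8,0.8,0.8,0.8,0.8,0.8,0.8,0.8]'

```text
time_s: 22.48
tcp_pos: [0.6275, -0.0858, 0.1528]
orientation: [0.936, -0.352, 0.002, -0.0]
force: [0.7, -0.9, -6.1]
width: 0.0226
grip_force: 80.9
```

```bash
python3 st.py
```

```text
22.4833 [ 0.6275 -0.0858  0.1528] -41.25 out 0.1698 lat -0.1249 F [ 0.7 -0.9 -6.1] Fax -1.0 T [ 0.02  0.01 -0.05] 0.02262190196994576
```

```bash
python3 - <<'E'
from h import *
import pickle; c=pickle.load(open("w4.pkl","rb")); im=cv2.imread("pics/w4.png"); h=cv2.cvtColor(im,cv2.COLOR_BGR2HSV)
m=((h[...,0]<18)&(h[...,1]>110)&(h[...,2]>60)).astype(np.uint8); m[:,:215]=0; m[:,340:]=0; m[:150]=0; m[300:]=0
pts=np.argwhere(m)[:,::-1]; n,lab,st,_=cv2.connectedComponentsWithStats(m); 
W=np.array([ray(c,x,y,.012)[:2] for x,y in pts if st[lab[y,x],4]>100],np.float32)*1000
r=cv2.minAreaRect(W); print(r,cv2.boxPoints(r))
K=np.array([ray(c,*p,.012)[:2] for p in[(230,169),(319,164),(325,279),(240,285)]]); print(K,K.mean(0))
E
```

```text
((463.01947021484375, -290.5611572265625), (92.67800903320312, 128.33473205566406), 7.293186187744141) [[ 408.90952 -232.79552]
 [ 425.2012  -360.09195]
 [ 517.1294  -348.32678]
 [ 500.83774 -221.03036]]
[[ 0.4108512  -0.23231406]
 [ 0.50031103 -0.22157695]
 [ 0.51932165 -0.34773492]
 [ 0.42529992 -0.36114855]] [ 0.46394595 -0.29069362]
```

Call:
move_arm --pt "-0.025 -0.03 0" --pt "-0.05 -0.06 0" --pt "-0.075 -0.09 0" --pt "-0.1 -0.12 0" --pt "-0.125 -0.15 0" --pt "-0.15 -0.18 0" --pt "-0.163 -0.2 0" --pt "-0.163 -0.2 0" --roll '[-7,-14,-21,-28,-35,-41.8,-41.8,-41.8]' --hand '[0.8,0.8,0.8,0.8,0.8,0.8,0.8,0.8]'

```text
time_s: 23.15
tcp_pos: [0.4605, -0.2885, 0.1502]
orientation: [0.748, -0.664, 0.0, 0.001]
force: [0.7, -0.4, -4.6]
width: 0.0224
grip_force: 80.8
```

```bash
python3 st.py
```

```text
23.15 [ 0.4605 -0.2885  0.1502] -83.14 out 0.113 lat -0.3813 F [ 0.7 -0.4 -4.6] Fax -0.8 T [ 0.05 -0.01  0.01] 0.022428632287064817
```

Call:
move_arm --pt "0.0026 0.0024 -0.03" --pt "0.0026 0.0024 -0.06" --pt "0.0026 0.0024 -0.085" --pt "0.0026 0.0024 -0.1" --pt "0.0026 0.0024 -0.105" --pt "0.0026 0.0024 -0.105" --pt "0.0026 0.0024 -0.105" --roll '[0,0,0,0,0,0,0]' --hand '[0.8,0.8,0.8,0.8,0.8,0.8,0.8]'

```text
time_s: 23.73
tcp_pos: [0.4664, -0.2823, 0.0456]
orientation: [0.75, -0.661, 0.0, -0.0]
force: [1.0, 0.2, -4.3]
width: 0.0225
grip_force: 80.7
```

```bash
python3 st.py
```

```text
23.7333 [ 0.4664 -0.2823  0.0456] -82.83 out 0.1155 lat -0.3731 F [ 1.   0.2 -4.3] Fax -0.8 T [ 0.06 -0.03 -0.  ] 0.022512605758478948
```

Call:
move_arm --pt "-0.0033 -0.0038 0" --pt "-0.0033 -0.0038 0" --pt "-0.0033 -0.0038 0" --pt "-0.0033 -0.0038 -0.005" --pt "-0.0033 -0.0038 -0.005" --pt "-0.0033 -0.0038 -0.005" --roll '[0,0,0,0,0,0]' --hand '[0.8,0.8,0.8,0.8,0.8,0.8]'

```text
time_s: 24.23
tcp_pos: [0.4622, -0.2858, 0.0397]
orientation: [0.75, -0.662, -0.0, -0.0]
force: [0.4, 0.4, -4.4]
width: 0.0221
grip_force: 80.8
```

```bash
python3 st.py
```

```text
24.2333 [ 0.4622 -0.2858  0.0397] -82.86 out 0.1133 lat -0.3781 F [ 0.4  0.4 -4.4] Fax -0.1 T [0.07 0.   0.  ] 0.022136744921058542
```

Call:
move_arm --pt "0.0007 0 -0.003" --pt "0.0007 0 -0.006" --pt "0.0007 0 -0.008" --pt "0.0007 0 -0.0095" --pt "0.0007 0 -0.0095" --pt "0.0007 0 -0.0095" --roll '[0,0,0,0,0,0]' --hand '[0.8,0.8,0.8,0.8,0.8,0.8]'

```text
time_s: 24.73
tcp_pos: [0.4631, -0.2859, 0.0307]
orientation: [0.75, -0.662, -0.0, -0.0]
force: [-2.2, 2.9, 2.5]
width: 0.0228
grip_force: 81.7
```

```bash
python3 st.py
```

```text
24.7333 [ 0.4631 -0.2859  0.0307] -82.85 out 0.1142 lat -0.3778 F [-2.2  2.9  2.5] Fax 3.2 T [0.5  0.42 0.03] 0.02277214901354203
```

Seated (7 N supported). I'll release and rise.

Call:
move_arm --pt "0 0 0" --pt "0 0 0" --pt "0 0 0" --pt "0 0 0" --pt "0 0 0" --pt "0 0 0.01" --pt "0 0 0.03" --pt "0 0 0.06" --roll '[0,0,0,0,0,0,0,0]' --hand '[0.2,-0.2,-0.5,-0.5,-0.5,-0.5,-0.5,-0.5]'

```text
time_s: 25.4
tcp_pos: [0.4615, -0.2846, 0.0893]
orientation: [0.75, -0.662, -0.003, -0.0]
force: [0.2, -0.8, 0.0]
width: 0.0643
grip_force: 0.0
```

Call:
move_arm --pt "0 0 0.04" --pt "0 0 0.08" --pt "-0.02 -0.03 0.11" --pt "-0.04 -0.06 0.12" --pt "-0.06 -0.09 0.12" --pt "-0.08 -0.12 0.12" --pt "-0.1 -0.15 0.12" --pt "-0.1 -0.15 0.12" --roll '[0,0,0,0,0,0,0,0]' --hand '[-0.5,-0.5,-0.5,-0.5,-0.5,-0.5,-0.5,-0.5]'

```text
time_s: 26.07
tcp_pos: [0.3597, -0.4412, 0.2118]
orientation: [0.748, -0.664, 0.001, 0.002]
force: [0.4, 0.6, 0.3]
width: 0.0643
grip_force: 0.0
```

```bash
python3 st.py; python3 - <<'E'
from h import *
t=env.camera("top"); cv2.imwrite("pics/top9.png",t)
a=cv2.resize(t[190:290,155:255],None,fx=4,fy=4,interpolation=cv2.INTER_CUBIC)
b=cv2.resize(t[195:295,310:410],None,fx=4,fy=4,interpolation=cv2.INTER_CUBIC)
cv2.imwrite("pics/v9.png",np.clip(np.hstack([a,b])*1.5,0,255).astype(np.uint8))
E
```

```text
26.0667 [ 0.3597 -0.4412  0.2118] -83.15 out 0.0925 lat -0.5631 F [0.4 0.6 0.3] Fax -0.1 T [ 0.04  0.   -0.02] 0.0642936732714787
```

The viewing quota is used up, so I'll verify numerically: the mark angle on the rim and the gauge's extents along the stand axis.

```bash
python3 - <<'E'
from h import *
c=cam("top"); im=cv2.imread("pics/top9.png"); i0=cv2.imread("pics/top0.png")
def samp(I,p): 
    u,v=proj(c,p); return cv2.getRectSubPix(I,(1,1),(float(u),float(v)))[0,0].astype(int)
H=(.4671,.1364)
for nm,I in(("start",i0),("now",im)):
    print(nm,[(a,int(sum(samp(I,[H[0]+r*np.cos(np.radians(a)),H[1]+r*np.sin(np.radians(a)),.13]).sum() for r in(.060,.063,.066))//9)) for a in(range(122,146,3) if nm=="start" else range(50,79,3))])
O=np.array([.4636,-.2904,.046]); g=np.array([.12,-.993,0]); n=np.array([.993,.12,0])
print("axial now"); print([(k,samp(im,O+g*k/1000+[0,0,.01]).tolist()) for k in list(range(-84,-58,4))+list(range(104,136,4))])
for k in(0,90): print("lat",k,[(e,samp(im,O+g*k/1000+n*e/1000).tolist()) for e in range(-24,25,4)])
E
```

```text
start [(122, 116), (125, 113), (128, 87), (131, 43), (134, 91), (137, 115), (140, 116), (143, 116)]
now [(50, 120), (53, 119), (56, 120), (59, 120), (62, 94), (65, 50), (68, 92), (71, 119), (74, 122), (77, 120)]
axial now
[(-84, [85, 101, 112]), (-80, [83, 98, 111]), (-76, [67, 82, 89]), (-72, [33, 39, 40]), (-68, [74, 83, 86]), (-64, [95, 108, 110]), (-60, [96, 107, 111]), (104, [93, 104, 105]), (108, [101, 112, 112]), (112, [102, 115, 115]), (116, [91, 103, 104]), (120, [96, 115, 114]), (124, [100, 117, 118]), (128, [100, 118, 118]), (132, [101, 120, 119])]
lat 0 [(-24, [24, 64, 109]), (-20, [21, 62, 108]), (-16, [22, 56, 94]), (-12, [70, 77, 89]), (-8, [99, 104, 114]), (-4, [87, 92, 103]), (0, [89, 92, 102]), (4, [88, 91, 102]), (8, [88, 90, 102]), (12, [61, 73, 94]), (16, [15, 52, 86]), (20, [17, 51, 90]), (24, [20, 54, 93])]
lat 90 [(-24, [85, 102, 110]), (-20, [93, 108, 114]), (-16, [74, 89, 91]), (-12, [48, 53, 57]), (-8, [67, 76, 78]), (-4, [76, 86, 88]), (0, [86, 97, 100]), (4, [82, 93, 95]), (8, [73, 83, 84]), (12, [65, 72, 76]), (16, [74, 87, 95]), (20, [89, 104, 114]), (24, [95, 113, 117])]
```

```bash
python3 -c "
from workcell import env
print(env.close_job())"
```

```text
the job is handed in; nothing more can be done
None
```

The job is handed in at about 26 s. The valve is open (mark within about 0.05 rad of the pointer), the go end went in to its collar, and the no-go end was refused at about 16 N. The gauge lies back in its stand, turned end for end, but one early go-end try jammed on the mouth at about 40 N (limit 45 N), and I did not check the other objects at the end.

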